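Show which mould was missed

TASK

One of the four plaster moulds on the board was missed and has no clay in it. Point it out to the overhead camera: bring the fingertips to a few centimetres above the middle of that empty mould, pointing at no other, and stay there for at least two seconds; then press the green button all the way down to confirm, and back off so that it springs up. Touch no mould, and do not touch or move the cup, the jar or the brush.

Things in the scene. Friction and masses are not known exactly. Their poses are not given: they have to be found in the camera images.
- mould_empty: The missed mould, the one to point at: off-white plaster disc, 140 mm across, 45 mm high, with a bare, pale round hollow (no clay) 114 mm across and 25 mm deep. Loose, about 1 kg, stands on the ware board. Origin: centre of the underside; z up, so the middle of its mouth is 45 mm above the origin.
- mould_a: Filled saucer mould: off-white plaster disc, 140 mm across, 45 mm high, its hollow filled with grey-brown clay to 6 mm below the rim. Loose, about 1 kg, stands on the ware board. Origin: centre of the underside; z up.
- mould_b: Filled saucer mould: off-white plaster disc, 140 mm across, 45 mm high, its hollow filled with grey-brown clay to 6 mm below the rim. Loose, about 1 kg, stands on the ware board. Origin: centre of the underside; z up.
- mould_c: Filled saucer mould: off-white plaster disc, 140 mm across, 45 mm high, its hollow filled with grey-brown clay to 6 mm below the rim. Loose, about 1 kg, stands on the ware board. Origin: centre of the underside; z up.
- board: Plywood ware board under the moulds, 360 x 360 x 18 mm, fixed. Origin: centre of the underside; x and y along its edges.
- confirm_top (a point): Centre of the top of the green push button (34 mm across, on a black housing on a fixed grey box 80 x 80 x 50 mm, to the left or to the right of the board). It is pressed straight down: travel 6 mm, spring-loaded, about 5 N at the bottom.
- button_box: The fixed grey box that carries the green button, 80 x 80 x 50 mm. Origin: centre of the underside.
- confirm (a joint): Travel of the green button in m: 0 is up, 0.006 is fully down; it springs back.
- cup: Bystander: small blue cup, 44 mm across the rim, 65 mm high, standing on the board among the moulds. Origin: centre of the underside.
- jar: Bystander: terracotta-coloured jar with a red cap, 60 mm across, 85 mm high, standing on the bench on the other side of the board from the button. Origin: centre of the underside.
- brush: Bystander: small brush 120 mm long, lying on the bench to the left of the board. Origin: under its middle; x along the brush.
Not all that is in view belongs to the job. Leave any pink look-alike of the mould_empty alone. Leave any yellow look-alike of the mould_b alone.

How it is judged (in metres and radians):
On the way, in this order (a step that is already met when the one before it is completed fails the run):
1. the fingertips stay just above the middle of the empty mould, without contact (horizontal distance between the grasp point and mould_empty below 0.035 m and z of the grasp point in the frame of mould_empty between 0.06 and 0.135 m), for 1.8 s.
2. then the green button is pressed down by the fingers (value of joint confirm above 0.0045 m and contact force between the fingers and button_box above 0.5 N), for 0.04 s.
At the end, for the whole second after the job is handed in: The empty mould was pointed at (within 35 mm sideways of its middle, fingertips 0 to 70 mm above its rim, for 1.8 s), then the button was pressed at least 4.5 mm; it is up again (under 1 mm); moulds, cup, jar and brush rest upright within 10 mm of their starts (value of joint confirm below 0.001 m and distance of each of mould_empty, mould_a, mould_b, mould_c, cup, jar, brush from where it was at the start of the episode below 0.01 m and linear speed of each of mould_empty, mould_a, mould_b, mould_c, cup, jar, brush below 0.02 m/s and angle between each of mould_empty, mould_a, mould_b, mould_c, cup, jar's own z axis and vertical below 0.1 rad); the robot touches nothing.
It fails at once if a mould, the cup, the jar or the brush is touched by the robot (over 0.5 N) (contact force between any of the fingers, the arm and mould_empty above 0.5 N or contact force between any of the fingers, the arm and mould_a above 0.5 N or contact force between any of the fingers, the arm and mould_b above 0.5 N or contact force between any of the fingers, the arm and mould_c above 0.5 N or contact force between any of the fingers, the arm and cup above 0.5 N or contact force between any of the fingers, the arm and jar above 0.5 N or contact force between any of the fingers, the arm and brush above 0.5 N).
It fails at once if a mould or bystander is moved, lifted or carried (over 15 mm) (distance of any of mould_empty, mould_a, mould_b, mould_c, cup, jar, brush from where it was at the start of the episode above 0.015 m).
It fails at once if a filled mould is pointed at (grasp point within 45 mm sideways of its middle and under 65 mm above its rim) ((horizontal distance between the grasp point and mould_a below 0.045 m and z of the grasp point in the frame of mould_a below 0.11 m) or (horizontal distance between the grasp point and mould_b below 0.045 m and z of the grasp point in the frame of mould_b below 0.11 m) or (horizontal distance between the grasp point and mould_c below 0.045 m and z of the grasp point in the frame of mould_c below 0.11 m)).
It also fails if it takes over 43 s, if anything falls off the work surface, if the arm or the gripper's body presses on something with over 40 N, if the wrist force passes 120 N, or if a joint passes its speed limit or range.

ROBOT

A 6-joint arm with a two-finger parallel gripper is mounted at the origin on the work surface. World frame = base frame: x ahead of the robot, y to its left, z up, the work surface at z = 0. Lengths are in mm, angles in rad, forces in N, time in s.
With the tool pointing down it reaches from about 275 to 725 mm from the base axis. Payload 5.6 kg.
Tool frame: the origin (TCP) lies at the very end of the fingers, on their centre line; the grasp point (between the pads) lies 19 mm behind it; x points along the fingers, y is the direction in which the jaws open and shut, and the axes are right-handed (so a half turn about x gives the same grasp; the last joint's range is limited). The gripper opens to 85 mm and grips with 20 to 120 N. Pads are 22 mm wide; open, the fingers measure 114 mm over their backs; the gripper's body (76 mm by 85 mm) begins 54 mm behind the grasp point. The pads swing forward as they close: fully open they stand 13 mm farther back than shut.
Start: joints at [1.529, 0.255, 0.108, 0, -1.424, -0.285], TCP at [176.53, 520.893, 193.183] pointing down, gripper open.
Joint ranges: [-2.95, 2.95], [-1.21, 1.97], [-1.09, 1.5], [-2.87, 1.71], [-2.94, -0.07], [-3.05, 3.05]. Speed limits (rad/s): [2.57, 2.57, 3.14, 3.14, 3.14, 3.14].

INTERFACE

Orientations are given as a unit quaternion [w, x, y, z].
In Python, from bench import env, vision, nets gives the robot as it stands.
- The arm moves only by the tool play_rows, never from a script. Its arguments are lists of equal length, an entry for each row: "angular": the turn, a rotation vector about the tool's x, y, z in degrees, a list of three; "translation": the shift along the tool's x, y, z in cm, a list of three; "gripper": the finger opening in cm, from 0 to 8.54. A call has 1 to 5 rows; each row is the pose to reach, as a shift and turn from the pose measured when the call began, along the tool's axes at that moment; what a row does not reach only later rows make up. A row lasts 1/8 s, in which the tool goes at most 62.5 mm and 10.7 degrees, less where a joint would pass 70% of its speed; a pose out of reach is approached as far as the arm can. A call with a gripper value outside its range is refused whole. The fingers move at their own pace and stop on an object; "newtons" is the grip in N (left out, the last holds). Time passes only in rows, so rows that repeat a pose let the fingers close. It gives the time, the measured TCP pose, the force and the opening at its end, in the units of the state.
- env.sense(): the state, without advancing time (a new reading comes with each control period).
- vision.snapshot(name): name is "scene" or "top" or "wrist"; returns the picture (480x640x3 uint8, blue, green, red); there is no depth.
- vision.get_calibration(name): a dict with "fovy" (degrees; the focal length in pixels is half the picture's height over the tangent of half this angle, whatever the lens; pixels are square), "cx", "cy" (the principal point, pixels), "T" (4x4, takes a point from camera to world coordinates); the wrist camera has in their place "hand_eye" (4x4, takes a point from camera to tool coordinates, whose origin is the TCP and whose axes are the tool frame's). Camera axes: x right, y up, looking along -z (the intrinsics and any distortion apply to the point x, -y, -z); pixel columns grow to the right and rows downward; lengths in mm; the calibration is good to about 2 mm. A picture is of the moment at which its call begins: read the wrist's pose just before it. get_calibration takes no time and is no camera call.
- env.job_done(): hands the job in, once; it reports no verdict.
Trained networks look in the newest picture that a camera, given by its name, has taken for a name from the list of things; names that differ only in an ending like _2 or _b are one class to them, and where a whole thing is asked for, a point or a joint stands for the part that bears it (a point fixed in the world has none). Each returns a list of dicts, best first, with "score" (0 to 1); they miss things now and then, are a little off and sometimes report something else, mostly with a low value. They report only what shows in the picture. A call takes as long as a camera call. They do not tell look-alikes from the thing itself.
- nets.regions_of(camera, thing): "pixels" (480x640 bool, what is visible of it).
- nets.landmark_of(camera, thing): "location" ([x, y, z] in mm, in the coordinates of the camera as it stood for that picture, good to about 4 mm: a listed point, or the origin of a listed thing).
The state is a dict: "time": time; "joint_positions": joint angles; "joint_velocities": joint speeds; "effort": joint torques, N m; "tcp_pos": TCP position; "ee_rot": TCP orientation; "contact_force": force on the tool from outside, world axes, zero at the start; "torque": the same for the moment, N m; "opening": finger opening in mm.
Only numpy, scipy, OpenCV 4.12 (cv2) and the standard library are available. Lean on these libraries where they do the work, as an engineer would, in place of code of your own. Each camera call takes 0.05 s, during which the arm holds its last target. There are 200 camera calls.

## Working session

There is one attempt and no reset: what is moved stays moved. The work goes in short steps, Python scripts to look and compute and a tool call to move; the robot and the scene stay as the last step left them, time stands still between calls to the robot, and variables do not carry over. Pictures are saved under pics/ and viewed, about 8 in all and at most 12, crops included, and the job is handed in when it is done.

Besides the shell and the picture viewer there is one more tool, called after "Call:" as a command line: name --argument value ..., lists and objects as JSON in quotes. play_rows: Moves the arm, as the interface text tells. Its arguments: {"type":"object","properties":{"angular":{"type":"array","items":{"type":"array","items":{"type":"number"}}},"translation":{"type":"array","items":{"type":"array","items":{"type":"number"}}},"gripper":{"type":"array","items":{"type":"number"}},"newtons":{"type":"number"}},"required":["angular","translation","gripper"]}

```bash
mkdir -p pics; cat > h.py <<'E'
from bench import env, vision, nets
import numpy as np, cv2
def snap(c,f=None):
    im=vision.snapshot(c)
    if f: cv2.imwrite('pics/'+f,im)
    return im
def ray(c,u,v,z):
    k=vision.get_calibration(c); f=240/np.tan(np.radians(k['fovy'])/2); T=np.array(k['T'])
    d=T[:3,:3]@np.array([(u-k['cx'])/f,-(v-k['cy'])/f,-1]); o=T[:3,3]
    return o+d*(z-o[2])/d[2]
E
python3 - <<'E'
from h import *
s=env.sense(); print(s['time'],s['tcp_pos'],s['ee_rot'],s['opening'])
for c in('top','scene'):
    k=vision.get_calibration(c);print({a:np.round(b,3).tolist() for a,b in k.items()})
snap('top','top1.png');snap('scene','sc1.png')
for c in('top','scene'):
  T=np.array(vision.get_calibration(c)['T'])
  for t in('mould_empty','mould_a','confirm_top','button_box','cup','jar','brush','board'):
    for d in nets.landmark_of(c,t): print(c,t,round(d['score'],2),np.round(T[:3,:3]@d['location']+T[:3,3],0))
print(env.sense()['time'])
E
```

```text
0.0 [176.3217865  520.36353653 192.28851095] [ 0.11438548 -0.69760015  0.11570944  0.69776882] 85.72984575668164
{'fovy': 52.122, 'cx': 325.136, 'cy': 241.905, 'T': [[0.027, 0.994, -0.105, 471.129], [-1.0, 0.028, 0.003, -17.062], [0.006, 0.105, 0.994, 1433.473], [0.0, 0.0, 0.0, 1.0]]}
{'fovy': 48.155, 'cx': 325.494, 'cy': 234.586, 'T': [[0.756, -0.527, 0.39, 1142.523], [0.655, 0.606, -0.451, -623.761], [0.002, 0.596, 0.803, 1193.98], [0.0, 0.0, 0.0, 1.0]]}
top mould_empty 0.87 [ 546. -547.    1.]
top mould_empty 0.65 [ 620. -128.   11.]
top mould_empty 0.56 [ 719. -333.    0.]
top mould_a 0.94 [586. 538.   3.]
top mould_a 0.83 [644.  50.  24.]
top mould_a 0.82 [ 443. -103.   21.]
top mould_a 0.81 [473.  82.  16.]
top mould_a 0.78 [793. 303.   4.]
top confirm_top 0.62 [ 473. -368.   74.]
top button_box 0.72 [ 478. -376.    3.]
top cup 0.49 [551. -22.  17.]
top jar 0.84 [488. 368.   2.]
top jar 0.75 [ 475. -368.   74.]
top brush 0.69 [601. 365.  -2.]
top board 0.86 [548. -18.   0.]
top board 0.27 [476.  80.  14.]
scene mould_empty 0.89 [ 717. -334.   -3.]
scene mould_empty 0.8 [ 624. -126.   18.]
scene mould_empty 0.56 [ 548. -543.   -1.]
scene mould_a 0.97 [586. 536.   0.]
scene mould_a 0.75 [ 436. -108.   18.]
scene mould_a 0.71 [481.  74.  18.]
scene mould_a 0.67 [787. 306.   1.]
scene mould_a 0.58 [646.  50.  14.]
scene confirm_top 0.69 [ 473. -370.   73.]
scene confirm_top 0.59 [489. 370.   1.]
scene button_box 0.76 [ 474. -372.   -3.]
scene cup 0.93 [549. -21.  19.]
scene jar 0.6 [488. 368.   2.]
scene brush 0.67 [599. 364.   1.]
scene board 0.89 [548. -24.  -0.]
0.9
```

View pics/top1.png

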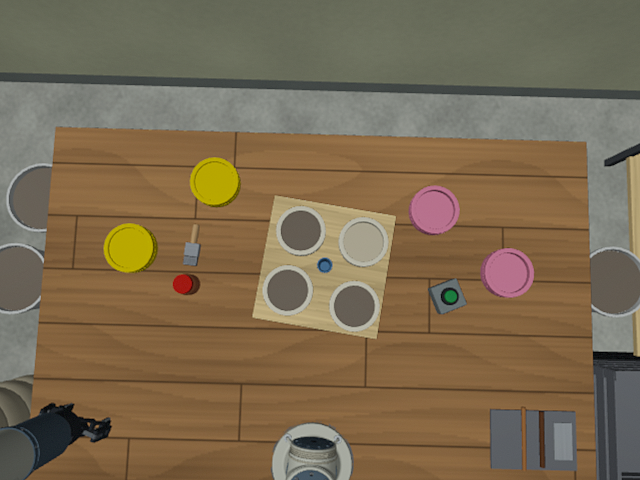

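```bash
python3 - <<'E'
from h import *
im=snap('top')
k=vision.get_calibration('top');f=240/np.tan(np.radians(k['fovy'])/2);T=np.array(k['T'])
def px(p):
    q=T[:3,:3].T@(np.array(p)-T[:3,3]);return f*q[0]/-q[2]+k['cx'],-f*q[1]/-q[2]+k['cy']
pts={'E':(622,-127,63),'B':(473,-369,74)}
out=[]
for n,p in pts.items():
    u,v=px(p);print(n,u,v);u,v=int(u),int(v)
    c=im[max(0,v-45):v+45,max(0,u-45):u+45];out.append(cv2.resize(c,(400,400),interpolation=cv2.INTER_CUBIC))
cv2.imwrite('pics/crop1.png',np.hstack(out))
# button: green centroid
hsv=cv2.cvtColor(im,cv2.COLOR_BGR2HSV);m=cv2.inRange(hsv,(40,80,40),(85,255,255))
n,_,st,ce=cv2.connectedComponentsWithStats(m)
for i in range(1,n):
    if st[i,4]>30: print(st[i],ce[i],ray('top',*ce[i],74))
for d in nets.regions_of('top','mould_empty')+nets.regions_of('top','mould_a'):
    v,u=np.nonzero(d['pixels']);(c,r)=cv2.minEnclosingCircle(np.stack([u,v],1).astype(np.float32));print(round(d['score'],2),c,r,ray('top',*c,60).round(),im[int(c[1]),int(c[0])])
E
```

```text
E 363.00807269752744 240.7088880877353
B 450.0195192947939 296.417340829222
[444 290  13  13 140] [450.10714286 296.04285714] [ 474.03327168 -369.24131367   74.        ]
0.82 (433.4827575683594, 209.5086212158203) 26.296655654907227 [ 717. -326.   60.] [140 113 184]
0.76 (507.0, 272.0) 26.683427810668945 [ 545. -532.   60.] [141 113 183]
0.55 (363.55487060546875, 241.64263916015625) 25.23714256286621 [ 620. -129.   60.] [143 161 167]
0.96 (215.5, 181.5) 25.93270492553711 [780. 296.  60.] [  0 166 183]
0.89 (130.60031127929688, 247.18338012695312) 27.03297996520996 [586. 524.  60.] [  0 169 186]
0.87 (287.31396484375, 289.7558288574219) 26.11467933654785 [479.  81.  60.] [ 84  94 101]
0.65 (324.4090881347656, 263.81817626953125) 6.837196350097656 [554. -20.  60.] [139 107  67]
0.62 (301.1499938964844, 230.14999389648438) 25.030988693237305 [647.  48.  60.] [ 83  93 100]
0.57 (354.51885986328125, 305.1981201171875) 25.63480567932129 [ 442. -107.   60.] [ 84  93 101]
```

View pics/crop1.png

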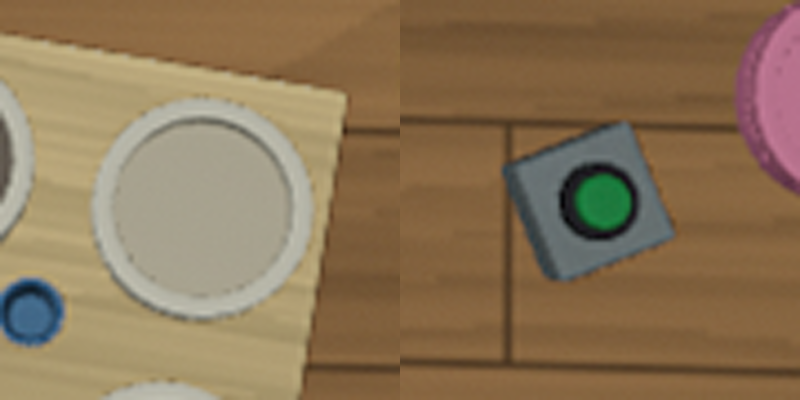

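The candidates for the empty mould are as follows:
- Plaster discs on the board: (301,230), (287,290) and (354,305) are grey-brown, so filled. (363,241) is bare and pale.
- Pink look-alikes: (434,210) and (507,272), both off the board.
- Yellow look-alikes: (215,181) and (130,247).

I choose (363,241), and the crop shows a pale, empty hollow. It sits at about (621,-128) with its rim at z≈63. The green button is at (450,296), which is (474,-369,74).

```bash
cat >> h.py <<'E'
from scipy.spatial.transform import Rotation as Ro
def delta(*p):
    s=env.sense();w,x,y,z=s['ee_rot'];R=Ro.from_quat([x,y,z,w])
    a=R.as_matrix()[:,0];ax=np.cross(a,[0,0,-1]);tilt=R.inv().apply(ax)
    print('t',s['time'],'tcp',s['tcp_pos'].round(1),'op',round(s['opening'],1),'F',np.round(s['contact_force'],1),'q',np.round(s['joint_positions'],2))
    print('shift cm',R.inv().apply(np.array(p)-s['tcp_pos']).round(2)/10,'turn deg',np.degrees(tilt).round(1)); return R
E
python3 -c "
from h import *
R=delta(622,-128,200);print(R.as_matrix().round(3))"
```

```text
t 1.05 tcp [176.5 520.9 193.2] op 85.3 F [-0.   0.5 -0.4] q [ 1.53  0.26  0.11 -0.   -1.42 -0.28]
shift cm [ -0.681  47.155 -63.02 ] turn deg [-0.  0. -0.]
[[-0.    -0.321 -0.947]
 [-0.    -0.947  0.321]
 [-1.     0.     0.   ]]
```

Call:
play_rows --angular '[[0,0,0],[0,0,0],[0,0,0],[0,0,0],[0,0,0]]' --translation '[[-1,47.2,-63],[-1,47.2,-63],[-1,47.2,-63],[-1,47.2,-63],[-1,47.2,-63]]' --gripper '[0,0,0,0,0]'

```text
time: 1.68
tcp_pos: [354.0, 261.5, 197.5]
ee_rot: [-0.115, 0.698, -0.115, -0.698]
contact_force: [-0.6, 0.3, -0.3]
opening: 0.2
```

```bash
python3 -c "
from h import *
delta(622,-128,203)"
```

```text
t 1.675 tcp [354.  261.5 197.5] op 0.2 F [-0.6  0.3 -0.3] q [ 0.99  0.03 -0.14  0.   -1.39  0.25]
shift cm [ -0.557  28.309 -37.864] turn deg [-0.  -0.   0.1]
```

Call:
play_rows --angular '[[0,0,0],[0,0,0],[0,0,0],[0,0,0],[0,0,0]]' --translation '[[-0.6,28.3,-37.9],[-0.6,28.3,-37.9],[-0.6,28.3,-37.9],[-0.6,28.3,-37.9],[-0.6,28.3,-37.9]]' --gripper '[0,0,0,0,0]'

```text
time: 2.3
tcp_pos: [531.3, 3.8, 201.5]
ee_rot: [-0.115, 0.698, -0.114, -0.697]
contact_force: [1.6, 2.1, 0.2]
opening: -0.0
```

```bash
python3 -c "
from h import *
delta(622,-128,203)"
```

```text
t 2.3 tcp [531.3   3.8 201.5] op -0.0 F [1.6 2.1 0.2] q [ 0.3   0.21  0.08 -0.   -1.43  0.94]
shift cm [ -0.147   9.58  -12.811] turn deg [-0.  -0.1  0.1]
```

Call:
play_rows --angular '[[0,0,0],[0,0,0],[0,0,0],[0,0,0],[0,0,0]]' --translation '[[-0.1,9.6,-12.8],[-0.1,9.6,-12.8],[-0.1,9.6,-12.8],[-0.1,9.6,-12.8],[-0.1,9.6,-12.8]]' --gripper '[0,0,0,0,0]'

```text
time: 2.92
tcp_pos: [621.7, -127.9, 202.4]
ee_rot: [-0.115, 0.698, -0.114, -0.697]
contact_force: [-0.5, 0.2, 0.8]
opening: 0.1
```

```bash
python3 - <<'E'
from h import *
R=delta(622,-128,100)
s=env.sense();im=snap('wrist','w1.png')
k=vision.get_calibration('wrist');H=np.array(k['hand_eye'])
for t in('mould_empty','mould_a','cup'):
  for d in nets.landmark_of('wrist',t):
    p=H[:3,:3]@d['location']+H[:3,3];print(t,round(d['score'],2),(R.apply(p)+s['tcp_pos']).round(0))
E
```

```text
t 2.925 tcp [ 621.7 -127.9  202.4] op 0.1 F [-0.5  0.2  0.8] q [ 0.04  0.43  0.38 -0.   -1.52  1.2 ]
shift cm [10.236  0.015 -0.027] turn deg [ 0.  -0.   0.1]
mould_empty 0.82 [ 626. -128.   23.]
mould_empty 0.71 [ 725. -332.    3.]
mould_a 0.93 [647.  55.  20.]
mould_a 0.87 [481.  79.  20.]
cup 0.88 [551. -22.  21.]
```

View pics/w1.png

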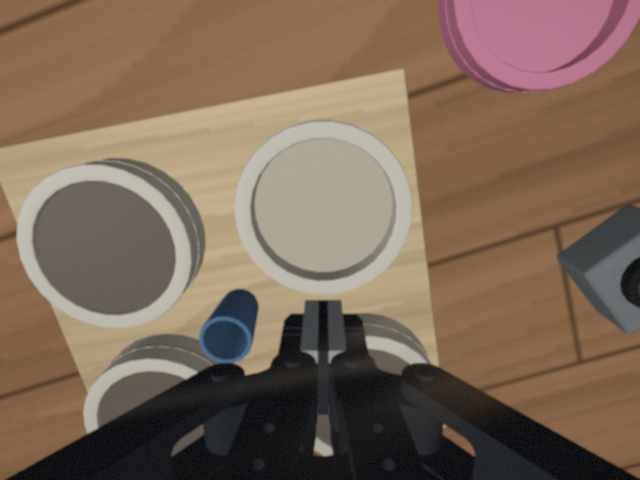

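The wrist view shows the bare, pale mould at (323,206). The network places it at (626,-128), which agrees with the top camera. I'm lowering above it now.

Call:
play_rows --angular '[[0,0,0],[0,0,0],[0,0,0],[0,0,0],[0,0,0]]' --translation '[[4,0,0],[7,0,0],[9.8,0,0],[9.8,0,0],[9.8,0,0]]' --gripper '[0,0,0,0,0]'

```text
time: 3.75
tcp_pos: [622.7, -127.0, 107.0]
ee_rot: [-0.114, 0.699, -0.114, -0.696]
contact_force: [-0.0, -0.3, 1.2]
opening: -0.1
```

Call:
play_rows --angular '[[0,0,0],[0,0,0],[0,0,0],[0,0,0],[0,0,0]]' --translation '[[0,0,0],[0,0,0],[0,0,0],[0,0,0],[0,0,0]]' --gripper '[0,0,0,0,0]'

```text
time: 4.38
tcp_pos: [622.6, -127.0, 106.9]
ee_rot: [-0.114, 0.699, -0.114, -0.696]
contact_force: [0.2, -0.2, 0.2]
opening: -0.0
```

Call:
play_rows --angular '[[0,0,0],[0,0,0],[0,0,0],[0,0,0],[0,0,0]]' --translation '[[0,0,0],[0,0,0],[0,0,0],[0,0,0],[0,0,0]]' --gripper '[0,0,0,0,0]'

```text
time: 5.0
tcp_pos: [622.6, -127.0, 106.9]
ee_rot: [-0.114, 0.699, -0.114, -0.696]
contact_force: [0.6, 0.2, 0.6]
opening: 0.4
```

Call:
play_rows --angular '[[0,0,0],[0,0,0],[0,0,0],[0,0,0],[0,0,0]]' --translation '[[0,0,0],[0,0,0],[0,0,0],[0,0,0],[0,0,0]]' --gripper '[0,0,0,0,0]'

```text
time: 5.62
tcp_pos: [622.6, -127.0, 106.9]
ee_rot: [-0.114, 0.699, -0.114, -0.696]
contact_force: [0.4, -0.3, -0.1]
opening: -0.0
```

Call:
play_rows --angular '[[0,0,0],[0,0,0],[0,0,0],[0,0,0],[0,0,0]]' --translation '[[0,0,0],[0,0,0],[0,0,0],[0,0,0],[0,0,0]]' --gripper '[0,0,0,0,0]'

```text
time: 6.25
tcp_pos: [622.7, -127.0, 106.9]
ee_rot: [-0.114, 0.699, -0.114, -0.696]
contact_force: [-0.3, 0.4, 0.4]
opening: -0.5
```

```bash
python3 - <<'E'
from h import *
delta(474,-369,110); snap('scene','sc2.png')
E
```

```text
t 6.25 tcp [ 622.7 -127.   106.9] op -0.5 F [-0.3  0.4  0.4] q [ 0.04  0.46  0.18 -0.   -1.29  1.2 ]
shift cm [-0.381 27.676  6.387] turn deg [-0.  -0.2  0.1]
```

View pics/sc2.png

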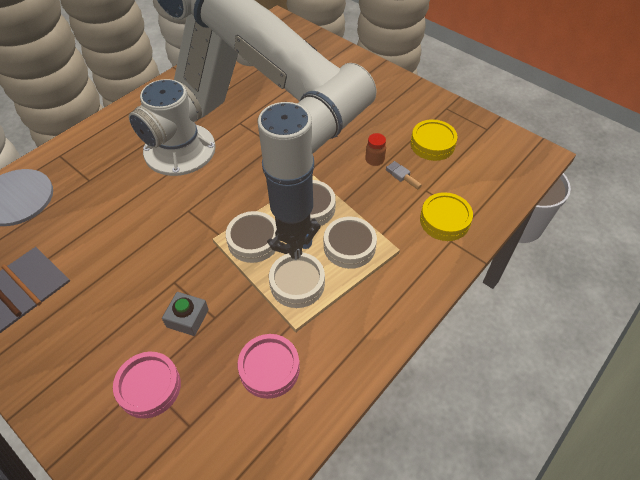

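The scene view shows the fingertips at about (296,256), over the empty mould at (297,278). They have been still there for about 2.5 s. Next I lift and cross to the button.

Call:
play_rows --angular '[[0,0,0],[0,0,0],[0,0,0],[0,0,0],[0,0,0]]' --translation '[[-6,0,0],[-9,2,0.5],[-9,27.7,6.4],[-9,27.7,6.4],[-9,27.7,6.4]]' --gripper '[0,0,0,0,0]'

```text
time: 6.92
tcp_pos: [512.1, -305.6, 196.6]
ee_rot: [-0.114, 0.7, -0.113, -0.696]
contact_force: [1.3, -1.0, -0.6]
opening: -0.1
```

```bash
python3 - <<'E'
from h import *
delta(474,-369,200)
E
```

```text
t 6.925 tcp [ 512.1 -305.6  196.6] op -0.1 F [ 1.3 -1.  -0.6] q [-0.28  0.34  0.24 -0.   -1.46  1.52]
shift cm [-0.358  7.223  1.595] turn deg [-0.  -0.3  0.1]
```

Call:
play_rows --angular '[[0,-0.3,0],[0,-0.3,0],[0,-0.3,0],[0,-0.3,0],[0,-0.3,0]]' --translation '[[0,7.2,1.6],[0,7.2,1.6],[5,7.2,1.6],[8,7.2,1.6],[8,7.2,1.6]]' --gripper '[0,0,0,0,0]'

```text
time: 7.55
tcp_pos: [473.1, -367.5, 114.1]
ee_rot: [0.115, -0.696, 0.112, 0.7]
contact_force: [0.2, -1.0, 0.6]
opening: -0.0
```

```bash
python3 - <<'E'
from h import *
R=delta(474,-369,82)
s=env.sense();snap('wrist','w2.png')
k=vision.get_calibration('wrist');H=np.array(k['hand_eye'])
for t in('confirm_top','button_box'):
  for d in nets.landmark_of('wrist',t):
    p=H[:3,:3]@d['location']+H[:3,3];print(t,round(d['score'],2),(R.apply(p)+s['tcp_pos']).round(0))
E
```

```text
t 7.55 tcp [ 473.1 -367.5  114.1] op -0.0 F [ 0.2 -1.   0.6] q [-0.4   0.39  0.1  -0.   -1.29  1.65]
shift cm [ 3.204  0.122 -0.152] turn deg [-0.   0.3  0.2]
confirm_top 0.66 [ 476. -371.   72.]
button_box 0.57 [ 480. -370.    4.]
```

View pics/w2.png

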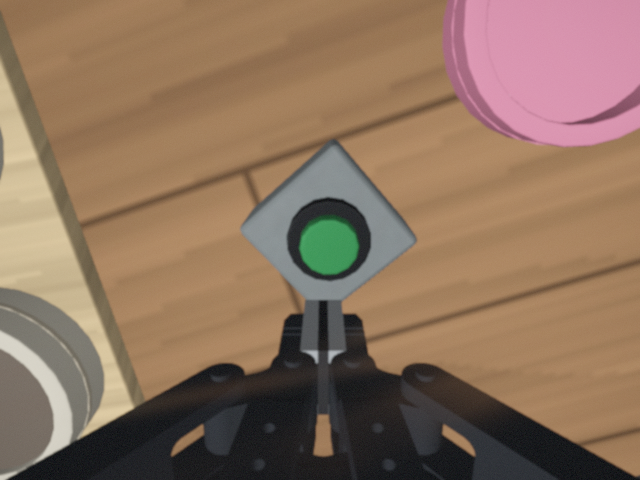

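The wrist view shows the green button at (329,246), just ahead of the tips. Three measurements agree on roughly (475,-370,73). I'm descending in stages and watching the force.

Call:
play_rows --angular '[[0,0,0],[0,0,0],[0,0,0]]' --translation '[[1.5,0.2,-0.2],[3.3,0.2,-0.2],[3.3,0.2,-0.2]]' --gripper '[0,0,0]'

```text
time: 8.07
tcp_pos: [476.3, -371.3, 84.1]
ee_rot: [-0.114, 0.698, -0.113, -0.698]
contact_force: [0.8, -0.7, -0.0]
opening: -0.1
```

Call:
play_rows --angular '[[0,0,0],[0,0,0],[0,0,0],[0,0,0]]' --translation '[[0.4,0,0],[0.7,0,0],[0.9,0,0],[0.9,0,0]]' --gripper '[0,0,0,0]'

```text
time: 8.57
tcp_pos: [476.3, -371.3, 75.1]
ee_rot: [-0.114, 0.698, -0.113, -0.698]
contact_force: [1.2, 0.8, 0.3]
opening: -0.1
```

Call:
play_rows --angular '[[0,0,0],[0,0,0],[0,0,0]]' --translation '[[0.3,0,0],[0.5,0,0],[0.5,0,0]]' --gripper '[0,0,0]'

```text
time: 8.95
tcp_pos: [476.2, -371.2, 69.8]
ee_rot: [0.114, -0.698, 0.113, 0.698]
contact_force: [0.3, -0.1, 0.6]
opening: -0.4
```

Call:
play_rows --angular '[[0,0,0],[0,0,0],[0,0,0]]' --translation '[[0.1,0,0],[0.2,0,0],[0.2,0,0]]' --gripper '[0,0,0]'

```text
time: 9.32
tcp_pos: [476.1, -371.2, 67.7]
ee_rot: [0.114, -0.698, 0.113, 0.698]
contact_force: [-0.7, -0.2, -0.1]
opening: -0.3
```

Call:
play_rows --angular '[[0,0,0],[0,0,0],[0,0,0]]' --translation '[[0.1,0,0],[0.2,0,0],[0.2,0,0]]' --gripper '[0,0,0]'

```text
time: 9.7
tcp_pos: [476.0, -371.1, 65.6]
ee_rot: [0.114, -0.698, 0.113, 0.698]
contact_force: [-0.0, 1.1, -0.2]
opening: -0.2
```

```bash
python3 - <<'E'
from h import *
delta(475,-370,66)
a=snap('wrist')[150:450,120:520];b=snap('scene')[230:350,110:270]
cv2.imwrite('pics/p.png',np.hstack([a,cv2.resize(b,(400,300),interpolation=cv2.INTER_CUBIC)]))
E
```

```text
t 9.7 tcp [ 476.  -371.1   65.6] op -0.2 F [-0.   1.1 -0.2] q [-0.4   0.43  0.03 -0.   -1.17  1.65]
shift cm [-0.04  -0.077  0.131] turn deg [0.  0.1 0.1]
```

View pics/p.png

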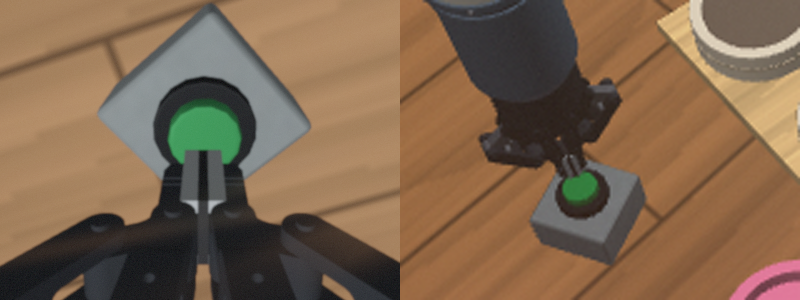

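```bash
python3 - <<'E'
from h import *
s=env.sense();R=delta(475,-370,66)
Tt=np.eye(4);Tt[:3,:3]=R.as_matrix();Tt[:3,3]=s['tcp_pos']
k=vision.get_calibration('wrist');print({a:np.round(b,3).tolist() for a,b in k.items()})
def proj(k,T,p):
    f=240/np.tan(np.radians(k['fovy'])/2);q=T[:3,:3].T@(np.array(p)-T[:3,3]);return (f*q[0]/-q[2]+k['cx'],f*q[1]/q[2]+k['cy'],-q[2],f)
out=[]
for c in('wrist','scene','top'):
    k=vision.get_calibration(c);T=Tt@np.array(k['hand_eye']) if c=='wrist' else np.array(k['T'])
    im=snap(c);m=cv2.inRange(cv2.cvtColor(im,cv2.COLOR_BGR2HSV),(40,80,40),(85,255,255))
    n,_,st,ce=cv2.connectedComponentsWithStats(m);i=1+np.argmax(st[1:,4])
    print(c,'tcp px',np.round(proj(k,T,s['tcp_pos']),1),'green',st[i],ce[i].round(1))
    for z in(60,66,72): print('  btn z',z,np.round(proj(k,T,(474.5,-370,z)),1))
    if c!='wrist':
        u,v=map(int,proj(k,T,s['tcp_pos'])[:2]); 
        out.append(cv2.resize(im[v-30:v+30,u-40:u+40],(800,600),interpolation=cv2.INTER_CUBIC)[:, 200:600])
cv2.imwrite('pics/p2.png',np.hstack(out))
E
```

```text
t 9.8 tcp [ 476.1 -371.2   65.7] op 0.1 F [ 0.5 -1.1 -0.9] q [-0.4   0.43  0.03 -0.   -1.17  1.65]
shift cm [-0.025 -0.078  0.143] turn deg [0.  0.  0.1]
{'fovy': 59.457, 'cx': 322.739, 'cy': 241.172, 'hand_eye': [[0.001, 0.3, -0.954, -182.017], [1.0, -0.0, 0.001, -1.261], [0.0, -0.954, -0.3, -77.917], [0.0, 0.0, 0.0, 1.0]]}
wrist tcp px [325.7 283.2 197.  420.3] green [ 287  248   76   67 3621] [324.4 279.8]
  btn z 60 [324.3 282.2 203.1 420.3]
  btn z 66 [324.3 287.2 197.3 420.3]
  btn z 72 [324.4 292.5 191.6 420.3]
scene tcp px [ 182.8  305.4 1279.4  537.1] green [175 298  15  14 154] [181.9 305.1]
  btn z 60 [ 183.3  305.8 1285.2  537.1]
  btn z 66 [ 182.7  304.6 1280.4  537.1]
  btn z 72 [ 182.2  303.4 1275.5  537.1]
top tcp px [ 450.   295.3 1361.6  490.7] green [446 298   9   5  34] [450.1 300.2]
  btn z 60 [ 449.1  295.9 1367.2  490.7]
  btn z 66 [ 449.6  295.9 1361.2  490.7]
  btn z 72 [ 450.2  295.9 1355.2  490.7]
```

View pics/p2.png

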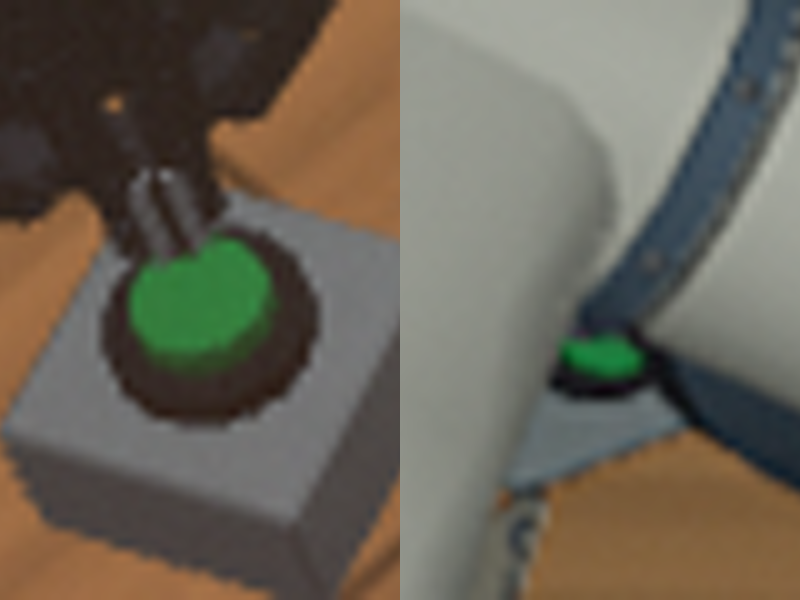

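The force is still zero with the nominal TCP at z=65.7. Both views show the visible tips about 1 to 2 cm short of the button and slightly towards tool +z. I'll shift a few mm towards tool -z and keep going down in small steps, guarded by the force reading.

Call:
play_rows --angular '[[0,0,0],[0,0,0],[0,0,0]]' --translation '[[-0.3,0,-0.4],[0.2,0,-0.4],[0.2,0,-0.4]]' --gripper '[0,0,0]'

```text
time: 10.32
tcp_pos: [479.6, -372.2, 63.1]
ee_rot: [0.114, -0.697, 0.113, 0.698]
contact_force: [-1.4, -0.4, -0.1]
opening: 0.1
```

Call:
play_rows --angular '[[0,0,0],[0,0,0]]' --translation '[[0.2,0,0],[0.2,0,0]]' --gripper '[0,0]'

```text
time: 10.58
tcp_pos: [479.3, -372.0, 60.7]
ee_rot: [0.114, -0.697, 0.113, 0.699]
contact_force: [0.1, 0.5, 0.2]
opening: -0.0
```

Call:
play_rows --angular '[[0,0,0],[0,0,0]]' --translation '[[0.2,0,0],[0.2,0,0]]' --gripper '[0,0]'

```text
time: 10.82
tcp_pos: [479.2, -371.9, 58.5]
ee_rot: [0.115, -0.697, 0.113, 0.699]
contact_force: [-0.5, 0.1, 0.1]
opening: -0.3
```

```bash
python3 - <<'E'
from h import *
delta(475,-370,66)
a=snap('wrist')[180:380,190:460];b=snap('scene')[275:325,150:217]
r=lambda x:cv2.resize(x,(400,300),interpolation=cv2.INTER_CUBIC)
cv2.imwrite('pics/p3.png',np.hstack([r(a),r(b)]))
E
```

```text
t 10.825 tcp [ 479.2 -371.9   58.5] op -0.3 F [-0.5  0.1  0.1] q [-0.4   0.44  0.03 -0.   -1.16  1.65]
shift cm [-0.751 -0.052  0.46 ] turn deg [-0.   0.2  0.1]
```

View pics/p3.png

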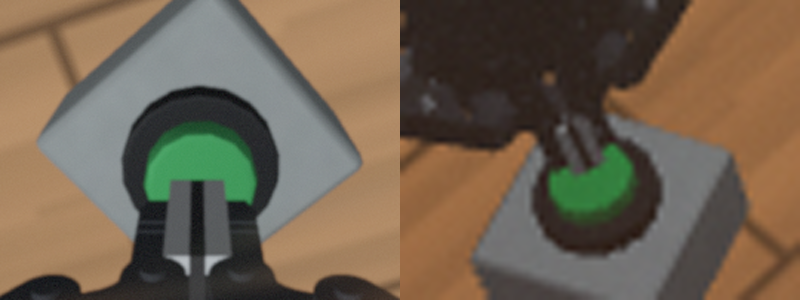

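The tips now overlap the button: wrist crop (197,180) on green centred at about (200,170), and scene crop (580,168). Contact must be near.

Call:
play_rows --angular '[[0,0,0],[0,0,0]]' --translation '[[0.2,0,-0.1],[0.2,0,-0.1]]' --gripper '[0,0]'

```text
time: 11.18
tcp_pos: [480.2, -372.3, 56.5]
ee_rot: [0.114, -0.697, 0.113, 0.699]
contact_force: [0.5, -0.6, 0.3]
opening: -0.3
```

Call:
play_rows --angular '[[0,0,0],[0,0,0]]' --translation '[[0.2,0,0],[0.2,0,0]]' --gripper '[0,0]'

```text
time: 11.42
tcp_pos: [480.0, -372.2, 54.2]
ee_rot: [0.115, -0.697, 0.113, 0.699]
contact_force: [0.4, 0.1, -0.3]
opening: 0.3
```

Call:
play_rows --angular '[[0,0,0],[0,0,0]]' --translation '[[0.2,0,0],[0.2,0,0]]' --gripper '[0,0]'

```text
time: 11.68
tcp_pos: [479.9, -372.1, 51.9]
ee_rot: [0.115, -0.697, 0.113, 0.699]
contact_force: [0.4, -0.6, 0.9]
opening: 0.2
```

```bash
python3 - <<'E'
from h import *
delta(475,-370,66);s=env.sense();print(s['effort'],s['torque'])
a=snap('wrist')[180:380,190:460];b=snap('scene')[275:325,150:217]
r=lambda x:cv2.resize(x,(400,300),interpolation=cv2.INTER_CUBIC)
cv2.imwrite('pics/p4.png',np.hstack([r(a),r(b)]))
E
```

```text
t 11.675 tcp [ 479.9 -372.1   51.9] op 0.2 F [ 0.4 -0.6  0.9] q [-0.4   0.45  0.02 -0.   -1.15  1.65]
shift cm [-1.404 -0.043  0.535] turn deg [-0.   0.2  0.1]
[ 2.60209854e-03 -4.72087204e+01  2.18921095e+01  4.93102044e+00
  1.50080159e-02  8.43283289e-06] [ 0.03024203 -0.01721108 -0.02034499]
```

View pics/p4.png

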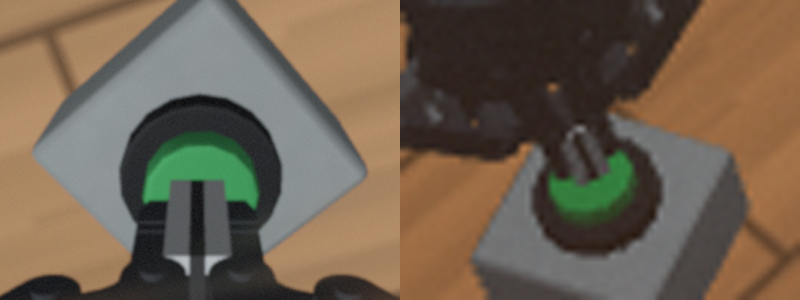

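The button still hasn't moved. The scene view puts the visible tips about 20 mm short of the nominal TCP, so contact is only just coming. That also means my pointing height left little margin if the grasp point sits higher than reported. The button is unpressed and there is plenty of time, so I'll point again about 22 mm lower before confirming.

```bash
python3 -c "
from h import *
delta(623,-128,200)"
```

```text
t 11.775 tcp [ 480.  -372.2   52.2] op -0.1 F [-0.  -1.  -0.4] q [-0.4   0.45  0.02 -0.   -1.15  1.65]
shift cm [-14.746 -27.725  -5.76 ] turn deg [-0.   0.2  0.1]
```

Call:
play_rows --angular '[[0,0,0],[0,0,0],[0,0,0],[0,0,0],[0,0,0]]' --translation '[[-6,0,0],[-12,0,0],[-14.7,-5,-1],[-14.7,-27.7,-5.8],[-14.7,-27.7,-5.8]]' --gripper '[0,0,0,0,0]'

```text
time: 12.4
tcp_pos: [569.9, -219.2, 200.1]
ee_rot: [0.115, -0.697, 0.113, 0.698]
contact_force: [1.1, -0.9, 0.6]
opening: -0.0
```

```bash
python3 -c "
from h import *
delta(623,-128,200)"
```

```text
t 12.4 tcp [ 569.9 -219.2  200.1] op -0.0 F [ 1.1 -0.9  0.6] q [-0.11  0.38  0.3  -0.   -1.49  1.36]
shift cm [  0.033 -10.335  -2.132] turn deg [0.  0.1 0.1]
```

Call:
play_rows --angular '[[0,0,0],[0,0,0],[0,0,0],[0,0,0],[0,0,0]]' --translation '[[0,-10.3,-2.1],[0,-10.3,-2.1],[4,-10.3,-2.1],[8,-10.3,-2.1],[11.5,-10.3,-2.1]]' --gripper '[0,0,0,0,0]'

```text
time: 13.02
tcp_pos: [622.1, -127.5, 83.8]
ee_rot: [0.115, -0.697, 0.113, 0.699]
contact_force: [0.5, -1.0, 1.1]
opening: -0.0
```

Call:
play_rows --angular '[[0,0,0],[0,0,0],[0,0,0],[0,0,0],[0,0,0]]' --translation '[[0,0,0],[0,0,0],[0,0,0],[0,0,0],[0,0,0]]' --gripper '[0,0,0,0,0]'

```text
time: 13.65
tcp_pos: [622.4, -127.6, 84.5]
ee_rot: [0.115, -0.697, 0.113, 0.698]
contact_force: [-0.5, 0.6, -0.0]
opening: 0.0
```

Call:
play_rows --angular '[[0,0,0],[0,0,0],[0,0,0],[0,0,0],[0,0,0]]' --translation '[[0,0,0],[0,0,0],[0,0,0],[0,0,0],[0,0,0]]' --gripper '[0,0,0,0,0]'

```text
time: 14.28
tcp_pos: [622.4, -127.5, 84.5]
ee_rot: [0.115, -0.697, 0.113, 0.698]
contact_force: [0.1, -1.0, 0.6]
opening: -0.1
```

Call:
play_rows --angular '[[0,0,0],[0,0,0],[0,0,0],[0,0,0],[0,0,0]]' --translation '[[0,0,0],[0,0,0],[0,0,0],[0,0,0],[0,0,0]]' --gripper '[0,0,0,0,0]'

```text
time: 14.9
tcp_pos: [622.4, -127.6, 84.5]
ee_rot: [0.115, -0.697, 0.113, 0.698]
contact_force: [0.0, -0.0, -0.9]
opening: 0.0
```

Call:
play_rows --angular '[[0,0,0],[0,0,0],[0,0,0],[0,0,0],[0,0,0]]' --translation '[[0,0,0],[0,0,0],[0,0,0],[0,0,0],[0,0,0]]' --gripper '[0,0,0,0,0]'

```text
time: 15.52
tcp_pos: [622.4, -127.6, 84.4]
ee_rot: [0.115, -0.697, 0.113, 0.698]
contact_force: [-0.2, -0.0, 0.6]
opening: -0.1
```

```bash
python3 -c "
from h import *
delta(480,-372,190)
cv2.imwrite('pics/p5.png',cv2.resize(vision.snapshot('scene')[200:320,220:380],(800,600)))"
```

```text
t 15.525 tcp [ 622.4 -127.6   84.4] op -0.1 F [-0.2 -0.   0.6] q [ 0.04  0.47  0.15 -0.   -1.25  1.21]
shift cm [-10.62   27.672   5.756] turn deg [-0.   0.1  0.2]
```

View pics/p5.png

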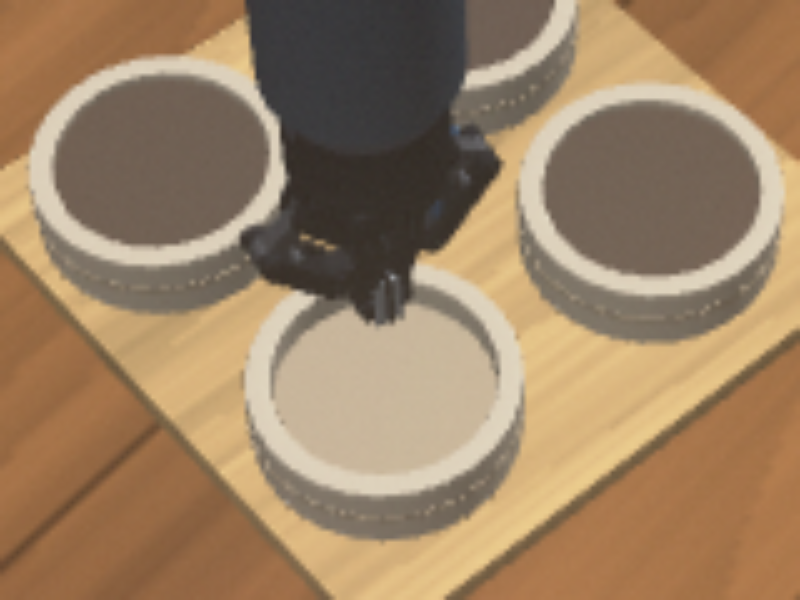

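The crop shows the tips at (380,320), above the middle of the bare mould (mouth centred near (385,380)) and clear of it. They have been held there for 2.5 s. The height is in range whether the grasp point is 19 mm behind the TCP or somewhat more. Now back to the button.

Call:
play_rows --angular '[[0,0,0],[0,0,0],[0,0,0],[0,0,0],[0,0,0]]' --translation '[[-6,0,0],[-10.6,2,0.5],[-10.6,27.7,6],[-10.6,27.7,6],[-10.6,27.7,6]]' --gripper '[0,0,0,0,0]'

```text
time: 16.2
tcp_pos: [514.9, -308.0, 190.3]
ee_rot: [0.115, -0.698, 0.113, 0.698]
contact_force: [1.6, 0.1, 0.8]
opening: -0.0
```

```bash
python3 -c "
from h import *
delta(477,-371,60)"
```

```text
t 16.2 tcp [ 514.9 -308.   190.3] op -0.0 F [1.6 0.1 0.8] q [-0.28  0.36  0.24 -0.   -1.46  1.53]
shift cm [13.012  7.209  1.577] turn deg [0.  0.1 0.2]
```

Call:
play_rows --angular '[[0,0,0],[0,0,0],[0,0,0],[0,0,0],[0,0,0]]' --translation '[[0,7.2,1.6],[0,7.2,1.6],[5,7.2,1.6],[10,7.2,1.6],[12.5,7.2,1.6]]' --gripper '[0,0,0,0,0]'

```text
time: 16.82
tcp_pos: [475.6, -369.4, 62.0]
ee_rot: [0.115, -0.696, 0.112, 0.7]
contact_force: [0.3, 0.3, 0.1]
opening: 0.1
```

```bash
python3 -c "
from h import *
delta(477,-371,52)"
```

```text
t 16.825 tcp [ 475.6 -369.4   62. ] op 0.1 F [0.3 0.3 0.1] q [-0.4   0.43  0.02 -0.   -1.17  1.65]
shift cm [ 0.996  0.108 -0.193] turn deg [-0.   0.3  0.2]
```

Call:
play_rows --angular '[[0,0,0],[0,0,0],[0,0,0],[0,0,0]]' --translation '[[0.4,0.1,-0.2],[0.7,0.1,-0.2],[1,0.1,-0.2],[1,0.1,-0.2]]' --gripper '[0,0,0,0]'

```text
time: 17.32
tcp_pos: [477.6, -371.1, 52.7]
ee_rot: [0.115, -0.697, 0.112, 0.699]
contact_force: [-0.3, 0.4, 0.7]
opening: -0.1
```

Call:
play_rows --angular '[[0,0,0],[0,0,0]]' --translation '[[0.2,0,0],[0.2,0,0]]' --gripper '[0,0]'

```text
time: 17.58
tcp_pos: [477.6, -371.1, 50.9]
ee_rot: [0.115, -0.697, 0.112, 0.699]
contact_force: [-0.4, -0.2, -0.1]
opening: -0.3
```

Call:
play_rows --angular '[[0,0,0],[0,0,0]]' --translation '[[0.2,0,0],[0.2,0,0]]' --gripper '[0,0]'

```text
time: 17.82
tcp_pos: [477.5, -371.0, 48.7]
ee_rot: [0.115, -0.697, 0.112, 0.699]
contact_force: [-0.5, -0.4, 0.2]
opening: 0.2
```

Call:
play_rows --angular '[[0,0,0],[0,0,0]]' --translation '[[0.2,0,0],[0.2,0,0]]' --gripper '[0,0]'

```text
time: 18.08
tcp_pos: [477.3, -371.0, 46.4]
ee_rot: [0.115, -0.697, 0.112, 0.699]
contact_force: [0.8, -0.2, 0.1]
opening: -0.2
```

Call:
play_rows --angular '[[0,0,0],[0,0,0]]' --translation '[[0.2,0,0],[0.2,0,0]]' --gripper '[0,0]'

```text
time: 18.32
tcp_pos: [477.1, -370.8, 44.2]
ee_rot: [0.115, -0.696, 0.112, 0.699]
contact_force: [-0.2, -0.9, 1.3]
opening: -0.1
```

Call:
play_rows --angular '[[0,0,0],[0,0,0]]' --translation '[[0.2,0,0],[0.2,0,0]]' --gripper '[0,0]'

```text
time: 18.58
tcp_pos: [477.0, -370.7, 41.9]
ee_rot: [0.115, -0.696, 0.112, 0.7]
contact_force: [-0.3, -0.1, -0.5]
opening: -0.3
```

```bash
python3 - <<'E'
from h import *
delta(475,-370,66)
a=snap('wrist')[180:380,190:460];b=snap('scene')[275:325,150:217]
r=lambda x:cv2.resize(x,(400,300),interpolation=cv2.INTER_CUBIC)
cv2.imwrite('pics/p6.png',np.hstack([r(a),r(b)]))
E
```

```text
t 18.575 tcp [ 477.  -370.7   41.9] op -0.3 F [-0.3 -0.1 -0.5] q [-0.4   0.45 -0.   -0.   -1.13  1.65]
shift cm [-2.408 -0.015  0.224] turn deg [-0.   0.3  0.2]
```

View pics/p6.png

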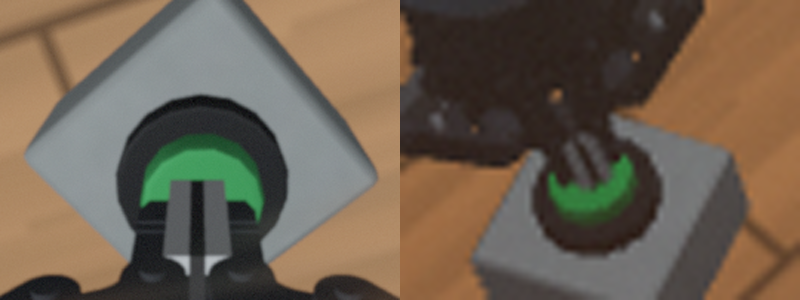

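Tips sit over the middle of the button in both views (wrist crop (197,180), scene crop (592,188)), and it is still up. I'll continue in 2 to 3 mm steps.

Call:
play_rows --angular '[[0,0,0],[0,0,0]]' --translation '[[0.2,0,0],[0.2,0,0]]' --gripper '[0,0]'

```text
time: 18.92
tcp_pos: [477.0, -370.7, 39.9]
ee_rot: [0.115, -0.696, 0.112, 0.7]
contact_force: [-0.3, 0.3, 0.5]
opening: 0.2
```

Call:
play_rows --angular '[[0,0,0],[0,0,0]]' --translation '[[0.2,0,0],[0.2,0,0]]' --gripper '[0,0]'

```text
time: 19.18
tcp_pos: [476.8, -370.6, 37.6]
ee_rot: [0.115, -0.696, 0.112, 0.7]
contact_force: [1.1, -0.6, 0.1]
opening: -0.0
```

Call:
play_rows --angular '[[0,0,0],[0,0,0]]' --translation '[[0.2,0,0],[0.2,0,0]]' --gripper '[0,0]'

```text
time: 19.42
tcp_pos: [476.7, -370.5, 35.4]
ee_rot: [0.116, -0.696, 0.112, 0.7]
contact_force: [-0.1, -0.2, 0.5]
opening: -0.1
```

```bash
cat > g.py <<'E'
from h import *
s=env.sense();R=delta(477,-371,66)
k=vision.get_calibration('wrist');H=np.array(k['hand_eye']);f=240/np.tan(np.radians(k['fovy'])/2)
for c in('wrist','scene'):
    im=snap(c);m=cv2.inRange(cv2.cvtColor(im,cv2.COLOR_BGR2HSV),(40,80,40),(85,255,255))
    n,_,st,ce=cv2.connectedComponentsWithStats(m);i=1+np.argmax(st[1:,4]);print(c,st[i])
    if c=='wrist':
        # box top: 80 mm square, grey; use left/right extreme corners
        for t in('confirm_top','button_box'):
            for d in nets.landmark_of('wrist',t)[:1]: print(t,round(d['score'],2),(R.apply(H[:3,:3]@d['location']+H[:3,3])+s['tcp_pos']).round(0))
E
python3 g.py
```

```text
t 19.425 tcp [ 476.7 -370.5   35.4] op -0.1 F [-0.1 -0.2  0.5] q [-0.4   0.45 -0.01 -0.   -1.11  1.65]
shift cm [-3.061  0.025 -0.03 ] turn deg [0.  0.4 0.3]
wrist [ 283  274   88   63 2443]
button_box 0.58 [ 477. -373.    1.]
scene [175 301  15  11  77]
```

Button width in the wrist image (88 px, so depth 162 mm) confirms its top is still at z≈72. The real fingertips must therefore be about 35 to 40 mm behind the nominal TCP. I'll use the contact itself to find the true offset.

Call:
play_rows --angular '[[0,0,0],[0,0,0]]' --translation '[[0.2,0,0],[0.2,0,0]]' --gripper '[0,0]'

```text
time: 19.88
tcp_pos: [477.0, -370.7, 33.8]
ee_rot: [0.115, -0.696, 0.112, 0.7]
contact_force: [0.0, 0.3, 2.4]
opening: -0.3
```

Call:
play_rows --angular '[[0,0,0],[0,0,0]]' --translation '[[0.2,0,0],[0.2,0,0]]' --gripper '[0,0]'

```text
time: 20.12
tcp_pos: [477.0, -370.8, 31.9]
ee_rot: [0.115, -0.696, 0.112, 0.7]
contact_force: [-0.4, 0.8, 2.7]
opening: -0.0
```

```bash
python3 g.py
```

```text
t 20.125 tcp [ 477.  -370.8   31.9] op -0.0 F [-0.4  0.8  2.7] q [-0.4   0.46 -0.02 -0.   -1.1   1.65]
shift cm [-3.406  0.009  0.015] turn deg [0.  0.3 0.2]
wrist [ 283  278   88   61 2110]
button_box 0.84 [ 475. -373.    2.]
scene [175 301  15  12  71]
```

Contact: force is rising from TCP z≈34.5, so the real tips are about 38 mm behind the reported TCP. In the second pointing the tips were therefore about 60 mm above the rim, with the grasp point at roughly 85 to 124 mm in the mould frame. Both ends of that are inside the window. I'll press to the bottom.

Call:
play_rows --angular '[[0,0,0],[0,0,0]]' --translation '[[0.2,0,0],[0.3,0,0]]' --gripper '[0,0]'

```text
time: 20.58
tcp_pos: [477.0, -370.8, 29.1]
ee_rot: [0.115, -0.696, 0.112, 0.699]
contact_force: [-1.4, 1.4, 3.8]
opening: -0.3
```

Call:
play_rows --angular '[[0,0,0],[0,0,0]]' --translation '[[0.2,0,0],[0.2,0,0]]' --gripper '[0,0]'

```text
time: 20.82
tcp_pos: [477.1, -370.8, 28.0]
ee_rot: [0.115, -0.697, 0.112, 0.699]
contact_force: [-2.9, 1.9, 10.2]
opening: 0.4
```

Call:
play_rows --angular '[[0,0,0],[0,0,0],[0,0,0]]' --translation '[[0.1,0,0],[0.1,0,0],[0.1,0,0]]' --gripper '[0,0,0]'

```text
time: 21.2
tcp_pos: [477.1, -370.9, 27.9]
ee_rot: [0.115, -0.697, 0.112, 0.699]
contact_force: [-2.3, 2.9, 8.0]
opening: 0.2
```

```bash
python3 g.py
```

```text
t 21.2 tcp [ 477.1 -370.9   27.9] op 0.2 F [-2.3  2.9  8. ] q [-0.4   0.46 -0.02 -0.   -1.09  1.65]
shift cm [-3.808  0.004  0.02 ] turn deg [-0.   0.2  0.2]
wrist [ 283  283   88   55 1788]
button_box 0.7 [ 475. -371.    2.]
scene [175 302  15  11  61]
```

Call:
play_rows --angular '[[0,0,0],[0,0,0]]' --translation '[[0.2,0,0],[0.2,0,0]]' --gripper '[0,0]'

```text
time: 21.65
tcp_pos: [477.2, -370.9, 27.8]
ee_rot: [0.114, -0.697, 0.112, 0.699]
contact_force: [-3.4, 4.2, 14.3]
opening: 0.2
```

Call:
play_rows --angular '[[0,0,0],[0,0,0],[0,0,0],[0,0,0],[0,0,0]]' --translation '[[-2,0,0],[-5,0,0],[-9,0,0],[-13,0,0],[-13,0,0]]' --gripper '[0,0,0,0,0]'

```text
time: 22.28
tcp_pos: [479.2, -372.6, 161.1]
ee_rot: [-0.113, 0.699, -0.113, -0.697]
contact_force: [0.2, 0.2, -0.8]
opening: 0.2
```

```bash
python3 - <<'E'
from h import *
delta(475,-370,66)
a=snap('top')[190:345,180:540]
b=snap('wrist');b=cv2.resize(b,(600,450))[100:350,:]
cv2.imwrite('pics/end.png',np.vstack([cv2.resize(a,(600,258)),b]))
for t in('mould_empty','mould_a','cup','jar','brush'):
  T=np.array(vision.get_calibration('scene')['T'])
snap('scene')
for t in('mould_empty','mould_a','cup','jar','brush'):
    for d in nets.landmark_of('scene',t): print(t,round(d['score'],2),np.round(T[:3,:3]@d['location']+T[:3,3],0))
E
```

```text
t 22.275 tcp [ 479.2 -372.6  161.1] op 0.2 F [ 0.2  0.2 -0.8] q [-0.4   0.38  0.2  -0.   -1.39  1.65]
shift cm [ 9.512 -0.102  0.515] turn deg [ 0.  -0.2  0.1]
mould_empty 0.9 [ 623. -129.   12.]
mould_empty 0.72 [ 717. -336.    1.]
mould_empty 0.67 [ 546. -542.   -3.]
mould_a 0.9 [787. 303.   4.]
mould_a 0.83 [589. 539.  -2.]
mould_a 0.68 [645.  49.  15.]
mould_a 0.59 [ 437. -107.   14.]
mould_a 0.59 [482.  73.  17.]
cup 0.72 [554. -20.  23.]
jar 0.87 [490. 368.   0.]
brush 0.75 [599. 365.   0.]
```

View pics/end.png

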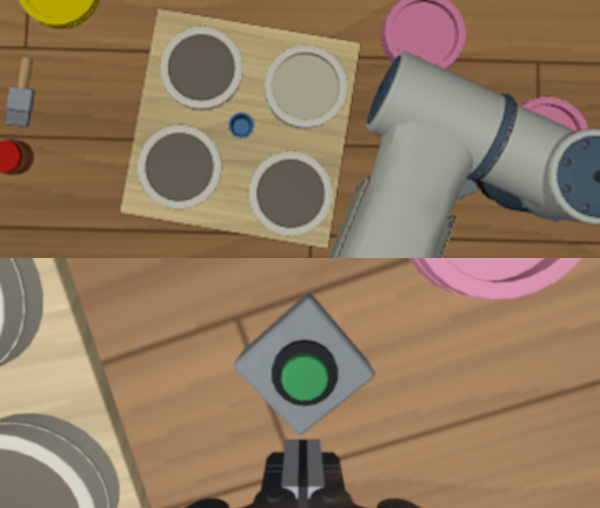

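The final view shows the button up (green at (304,378) in the lower half), the moulds and cup in place, and the tips well clear.

```bash
python3 -c "
from h import *
print(env.job_done(), env.sense()['time'])"
```

```text
the job is handed in; nothing more can be done
the job is handed in; nothing more can be done
```

I pointed at the empty mould (bare and pale, at about x 622, y -128), then pressed the green button fully and backed off. The job was handed in at about 22.5 s of the 43 s allowed; it reports no verdict.

- **Pointing:** I pointed twice, for about 2.5 s each time. The second time was about 22 mm lower, because the first left little height margin.
- **Press:** the button stopped at its end after about 6.5 mm, with 8–14 N on the tool. After I backed off, the wrist picture showed it up again, and the force read about zero.
- **Last checks:** the network's positions for the moulds, cup, jar and brush matched the starting ones within its accuracy (about 6 mm at most). I never felt any contact except on the button.
- **Disagreement:** the real fingertips turned out to be about 38 mm behind the reported TCP, going by the height at which they met the button. In the second pointing the tips were therefore about 60 mm above the rim, where the limit is 70. The grasp point was 85–124 mm above the mould's underside, where the range is 60–135. On the same reckoning the first pointing may have been too high to count.

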